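Roll the print roller tangs-up and hold it ready over its cradle

ROBOT

A 7-joint arm with a two-finger parallel gripper is mounted at the origin on a cart in front of the work surface, level with it; the furniture and walls round the work are solid. World frame = base frame: x ahead of the robot, y to its left, z up, the work surface at z = 0. Lengths are in m, angles in rad, forces in N, time in s.
With the tool pointing down it reaches from about 0.425 to 0.825 m from the base axis. Payload 3.6 kg.
Tool frame: the origin (TCP) lies at the very end of the fingers, on their centre line; the grasp point (between the pads) lies 19 mm behind it; x points along the fingers, z is the direction in which the jaws open and shut, and the axes are right-handed (so a half turn about x gives the same grasp; the last joint's range is limited). The gripper opens to 85 mm and grips with 20 to 120 N. Pads are 22 mm wide; open, the fingers measure 114 mm over their backs; the gripper's body (76 mm by 85 mm) begins 54 mm behind the grasp point. The pads swing forward as they close: fully open they stand 13 mm farther back than shut.
Start: joints at [1.081, 0.615, -0.013, 1.423, 0.008, 1.103, -0.04], TCP at [0.291, -0.581, 0.231] pointing down, gripper open.
Joint ranges: [-3.12, 3.12], [-0.3, 2.06], [-1.34, 1.32], [0.26, 2.42], [-1.36, 4.5], [0.01, 1.98], [-2.84, 2.84]. Speed limits (rad/s): [2.79, 2.79, 3.14, 3.14, 3.14, 3.14, 3.14].

INTERFACE

Orientations are given as a unit quaternion [w, x, y, z].
In Python, from bench import arm gives the robot as it stands.
- The arm moves only by the tool move_arm, never from a script. Its argument "steps" is a list of rows, each an object of numbers: "tx", "ty", "tz": the shift along the tool's x, y, z in mm; "wx", "wy", "wz": the turn, a rotation vector about the tool's x, y, z in rad; "jaw": the opening, from -1 (shut) to 1 (fully open). In form: [{"tx": .., "ty": .., "tz": .., "wx": .., "wy": .., "wz": .., "jaw": ..}, ...]. A call has 1 to 5 rows; each row shifts and turns the commanded pose from where the row before left it, along the tool's axes as they then stand; what a row does not reach is not made up. A row lasts 1/10 s, in which the tool goes at most 50 mm and 8.59 degrees, less where a joint would pass 70% of its speed; a pose out of reach is approached as far as the arm can. A call with a gripper value outside its range is refused whole. The fingers move at their own pace and stop on an object; "grip_force" is the grip in N (left out, the last holds). Time passes only in rows, so rows that do not move let the fingers close. It gives the time, the measured TCP pose, the force and the opening at its end, in the units of the state.
- arm.get_obs(): the state, without advancing time (a new reading comes with each control period).
- arm.grab_frame(name): name is "scene" or "top"; returns the picture (420x560x3 uint8, blue, green, red); there is no depth.
- arm.camera_model(name): a dict with "mtx" (3x3 intrinsics, pixels), "k1" (the pictures are not rectified: a ray, as slopes to the right and down, at radius r is drawn at 1 + k1 r^2 times it, then the intrinsics apply), "xyz" and "rotation" of the camera in the world. Camera axes: x right, y up, looking along -z (the intrinsics and any distortion apply to the point x, -y, -z); pixel columns grow to the right and rows downward; lengths in m; the calibration is good to about 2 mm. A picture is of the moment at which its call begins. camera_model takes no time and is no camera call.
- arm.hand_in(): hands the job in, once; it reports no verdict.
The state is a dict: "clock": time; "q": joint angles; "joint_vel": joint speeds; "joint_efforts": joint torques, N m; "tcp_pos": TCP position; "orientation": TCP orientation; "force": force on the tool from outside, world axes, zero at the start; "torque": the same for the moment, N m; "finger_gap": finger opening in m.
Only numpy, scipy, OpenCV 4.12 (cv2) and the standard library are available. Lean on these libraries where they do the work, as an engineer would, in place of code of your own. Each camera call takes 0.05 s, during which the arm holds its last target. There are 200 camera calls.

TASK

Roll the lot coder's rubber print roller along the table where it lies until the two small drive tangs on its ends point straight up. Then grip it by the drum, carry it across to the cradle, over the jar and tins that stand between, without knocking them or anything else out of place, and stop with it level, tangs still up, its two steel end journals centred over the notches of the two forks of the cradle, hovering about one centimetre above the fork tops. It must not touch the cradle: finish there holding it still in the gripper, ready for a colleague to guide it down; do not lower it or let go.

Things in the scene. Friction and masses are not known exactly. Their poses are not given: they have to be found in the camera images.
- print_roller: Print roller lying on the table, 0.18-0.35 kg: rubber drum 44 mm across, 80 mm long (it stays where it is rolled to), gripped across its 44 mm; from each end a steel journal, 12 mm across, sticks out 28 mm. Origin: its middle, on the axis, 22 mm above the table at the start. y: along the axis (ends alike). x: where the tangs point; level at the start, must point up.
- drum_strip (a point): Middle of the light metal strip set flush along the drum, 22 mm from the roller's axis on the side to which the tangs point; axes as the roller's. The two tangs are flat steel tabs 10 mm wide, one on the outer end of each journal (62 to 68 mm from the roller's middle), both reaching 18 mm out from the axis on this same side.
- cradle: Fixed cradle: metal base 84 x 142 x 10 mm (x, y, z), two upright fork plates at y = -51 and +51 mm, each 50 mm wide in x, 6 mm thick, top 75 mm above the table, with an open notch at x = 0 in the top edge (16 mm wide, mouth flared to 28, floor at 49 mm). The roller belongs along its y, either way round: drum between the forks, tangs outside. Origin: middle of the underside, on the table.
- fork_tops (a point): Point midway between the two notches at the height of the fork tops (75 mm above the table), axes as the cradle's. With the journals one centimetre above the fork tops the roller's axis is 16 mm above this point.
- jar: Bystander: white sample jar with orange screw lid, diameter 69 mm, 75 mm high, in the way between roller and cradle; origin at the middle of its underside.
- blue_tin: Bystander: large printed tin, diameter 126 mm, 39 mm high, between roller and cradle; origin at the middle of its underside.
- gold_tin_a: Bystander: plain tin, diameter 66 mm, 22 mm high, the lower of a stack of two between roller and cradle; origin at the middle of its underside.
- gold_tin_b: Bystander: the same kind of tin, the upper of that stack of two (44 mm high together); origin at the middle of its underside.
- label_roll: Bystander: roll of labels, diameter 83 mm, 40 mm high; origin at the middle of its underside.
- open_tin: Bystander: open empty tin, diameter 85 mm, 26 mm high, beyond the cradle; origin at the middle of its underside.
- marker: Bystander: marker pen, 130 mm long, 14 mm thick, on the right; origin at its middle, on the table.
There are look-alikes about, which are no part of the job. What is meant by the print_roller is not red or white, and is the larger of those in its own colour.

How it is judged:
By the outcome, as a careful person would: the job done as asked, in the order asked, and still so for the second after the job is handed in, while the arm keeps its last pose, push and grip.
It also fails if it takes over 64 s, if anything falls off the work surface, if the arm or the gripper's body presses on something with over 40 N, if the wrist force passes 120 N, or if a joint passes its speed limit or range.

## Working session

There is one attempt and no reset: what is moved stays moved. The work goes in short steps, Python scripts to look and compute and a tool call to move; the robot and the scene stay as the last step left them, time stands still between calls to the robot, and variables do not carry over. Pictures are saved under pics/ and viewed, about 8 in all and at most 12, crops included, and the job is handed in when it is done.

Besides the shell and the picture viewer there is one more tool, called after "Call:" as name(argument=value, ...) on one line, values as JSON. move_arm: Moves the arm, as the interface text tells. Its arguments: {"type":"object","properties":{"steps":{"type":"array"},"grip_force":{"type":"number"}},"required":["steps"]}

```bash
mkdir -p pics; ls
python3 - <<'E'
from bench import arm
import cv2,json
for n in("scene","top"):
    f=arm.grab_frame(n); cv2.imwrite(f"pics/{n}0.png",cv2.resize(f,(784,588),interpolation=cv2.INTER_CUBIC)); cv2.imwrite(f"raw_{n}0.png",f)
    print(n,arm.camera_model(n))
print(arm.get_obs())
E
```

```text
pics
scene {'mtx': array([[437.45778995,   0.        , 274.36351207],
       [  0.        , 437.45778995, 204.2672504 ],
       [  0.        ,   0.        ,   1.        ]]), 'k1': -0.06192811297077727, 'xyz': array([-0.30350038,  0.66408743,  0.58428248]), 'rotation': array([-0.31853103, -0.21856075,  0.50722339,  0.77038537])}
top {'mtx': array([[445.7756512 ,   0.        , 281.07444696],
       [  0.        , 445.7756512 , 208.24949597],
       [  0.        ,   0.        ,   1.        ]]), 'k1': -0.1364358817547634, 'xyz': array([ 0.27702192, -0.16267337,  1.25818227]), 'rotation': array([ 0.74228771,  0.0905548 , -0.08125318, -0.65894362])}
{'clock': 0.1, 'q': array([ 1.08047211,  0.61581855, -0.01262931,  1.42478052,  0.00811223,
        1.10339824, -0.04040743]), 'joint_vel': array([-0.00099198, -0.0004726 , -0.00122367, -0.00230084, -0.00233994,
        0.00168071,  0.00052664]), 'joint_efforts': array([ 1.14363167e-03, -4.70384359e+01,  2.60221967e-01, -1.71571076e+01,
        1.00666448e-02,  5.90755008e-03, -3.02315289e-05]), 'tcp_pos': array([ 0.29048927, -0.58068906,  0.23024264]), 'orientation': array([ 0.60083285,  0.37209964,  0.6022615 , -0.37124497]), 'force': array([ 0.55478051, -0.66888391,  0.10178165]), 'torque': array([-0.01550942,  0.01686697, -0.00363366]), 'finger_gap': 0.08530556877054608}
```

View pics/scene0.png

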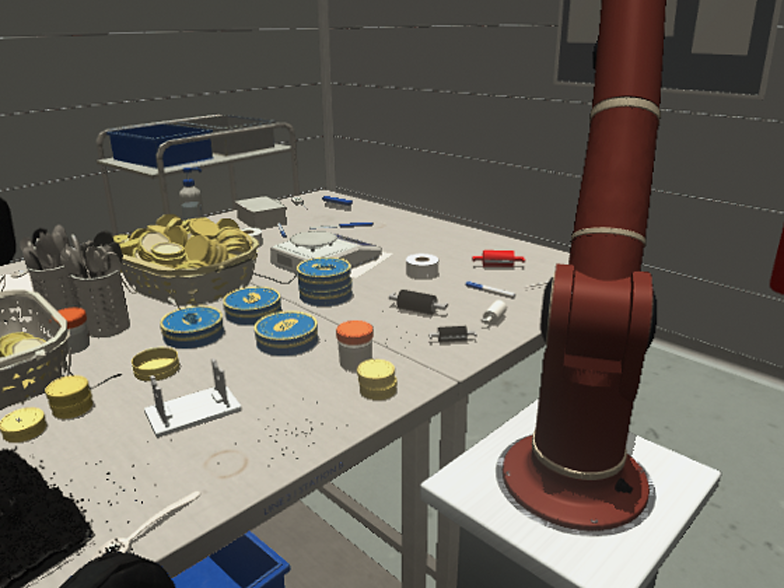

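View pics/top0.png

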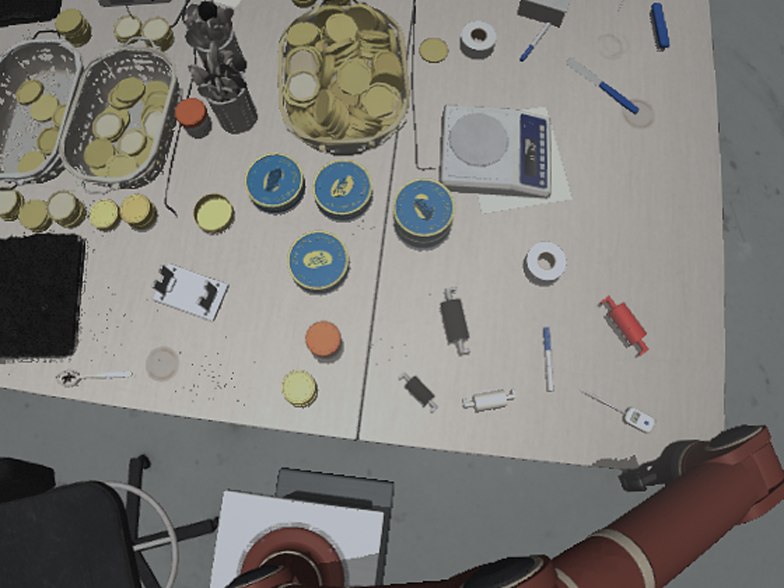

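The scene view shows the large black roller at about (417,301) and the cradle at (192,400). In the top view (1.4x) the roller is at (455,321), the cradle at (190,291), the jar at (323,338), the blue tin at (318,260) and the gold stack at (300,388).

```bash
cat > h.py <<'E'
import numpy as np,cv2
from bench import arm
from scipy.spatial.transform import Rotation as R
def cam(n):
    m=arm.camera_model(n);q=m['rotation'];return m['mtx'],m['k1'],m['xyz'],R.from_quat([q[1],q[2],q[3],q[0]]).as_matrix()
def proj(n,P):
    K,k,c,M=cam(n);p=(np.atleast_2d(P)-c)@M;s=np.c_[p[:,0],-p[:,1]]/-p[:,2:];r2=(s**2).sum(1,keepdims=True)
    return s*(1+k*r2)*K[0,0]+K[:2,2]
def ray(n,uv,z):
    K,k,c,M=cam(n);d=(np.atleast_2d(uv)-K[:2,2])/K[0,0];s=d.copy()
    for _ in range(20): s=d/(1+k*(s**2).sum(1,keepdims=True))
    v=np.c_[s[:,0],-s[:,1],-np.ones(len(s))]@M.T
    return c+v*((z-c[2])/v[:,2:])
def crop(n,u,v,w,h,s,img=None):
    f=arm.grab_frame(n) if img is None else img
    c=cv2.resize(f[v:v+h,u:u+w],None,fx=s,fy=s,interpolation=cv2.INTER_CUBIC)
    for i in range(0,w,10): cv2.line(c,(i*s,0),(i*s,12 if i%50 else 24),(0,255,0),1); (i%20==0) and cv2.putText(c,str(u+i),(i*s,24),0,.35,(0,0,255))
    for i in range(0,h,10): cv2.line(c,(0,i*s),(12,i*s),(0,255,0),1); (i%20==0) and cv2.putText(c,str(v+i),(0,i*s+10),0,.35,(0,0,255))
    return c
E
python3 - <<'E'
from h import *
t=cv2.imread('raw_top0.png');s=cv2.imread('raw_scene0.png')
a=crop('top',300,195,50,70,8,t);b=crop('top',100,180,70,55,6,t);
c=crop('scene',270,200,60,30,6,s);d=crop('scene',95,250,90,65,4,s)
C=np.zeros((590,800,3),np.uint8)
C[:560,:400]=a; C[:330,400:800]=b[:, :400]; C[335:335+180,405:405+360]=c
cv2.imwrite('pics/c1.png',C)
cv2.imwrite('pics/c2.png',crop('scene',95,250,90,65,8,s))
E
```

```text
(no output)
```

View pics/c1.png

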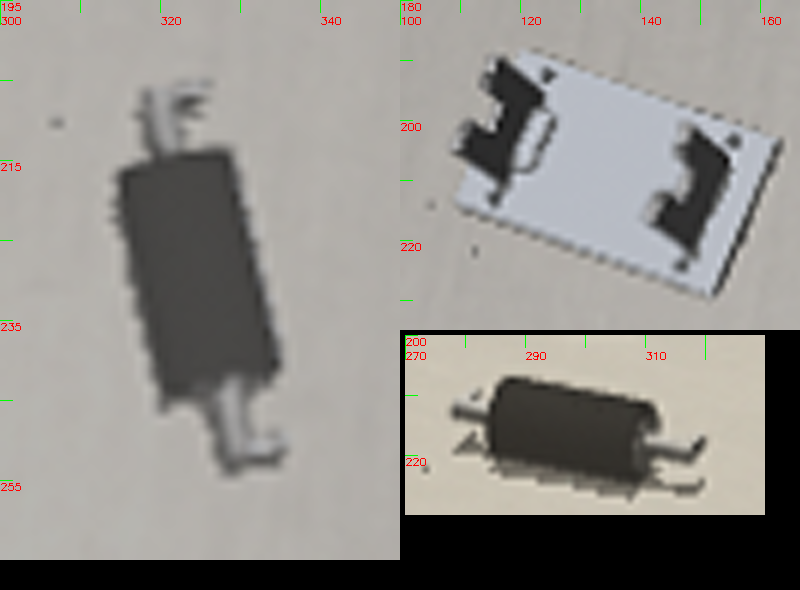

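The roller's tangs point right in the top view. Drum corners are at about (314.7,216.5), (329,213.8), (334.5,241) and (320,244.5). Cradle base corners are at (121,188), (163.5,203.5), (152.5,229) and (109,214.5).

Run:
```python
from h import *
from scipy.optimize import least_squares
p=ray('top',[[314.7,216.5],[329,213.8],[334.5,241],[320,244.5]],.022);print('drum',p.round(4),p.mean(0))
a=(p[0]+p[1]-p[2]-p[3])[:2]/2;print('len',np.hypot(*a),'wid',np.hypot(*((p[1]+p[2]-p[0]-p[3])[:2]/2)),'ang',np.arctan2(a[1],a[0]))
print('tang side',ray('top',[[334.5,251]],.022)-ray('top',[[329,251]],.022))
p=ray('top',[[121,188],[163.5,203.5],[152.5,229],[109,214.5]],.010);print('cr',p.round(4),p.mean(0))
y=(p[1]+p[2]-p[0]-p[3])[:2]/2;x=(p[0]+p[1]-p[2]-p[3])[:2]/2
print(np.hypot(*y),np.hypot(*x),'yang',np.arctan2(y[1],y[0]),'xang',np.arctan2(x[1],x[0]))
for n,uv,z in(('jar',(323,338),.075),('blue',(318,260),.039),('gold',(300,388),.044),('label',(545,262),.04),('srol',(420,391),.015),('white',(489,401),.015),('marker',(548,357),.007),('dblue',(423,207),.078),('red',(626,325),.015)):
    print(n,ray('top',[np.array(uv)/1.4],z)[0].round(3))
o=arm.get_obs();q=o['orientation'];print(R.from_quat([q[1],q[2],q[3],q[0]]).as_matrix().round(3))
```

```text
drum [[ 0.57   -0.2258  0.022 ]
 [ 0.5827 -0.2656  0.022 ]
 [ 0.5062 -0.2884  0.022 ]
 [ 0.4916 -0.2487  0.022 ]] [ 0.53765127 -0.25710265  0.022     ]
len 0.08078943975753976 wid 0.04201931641646664 ang 0.2871614158062833
tang side [[ 0.00178608 -0.01535164  0.        ]]
cr [[0.5908 0.3524 0.01  ]
 [0.5591 0.2151 0.01  ]
 [0.4804 0.2336 0.01  ]
 [0.5069 0.3719 0.01  ]] [0.53430716 0.29324921 0.01      ]
0.14082912074240742 0.0834867822669392 yang -1.7790310215076917 xang -0.22947241668791446
jar [ 0.462 -0.006  0.075]
blue [0.626 0.033 0.039]
gold [0.364 0.029 0.044]
label [ 0.677 -0.43   0.04 ]
srol [ 0.389 -0.204  0.015]
white [ 0.385 -0.342  0.015]
marker [ 0.488 -0.456  0.007]
dblue [ 0.751 -0.168  0.078]
red [ 0.571 -0.613  0.015]
[[-0.001  0.894  0.447]
 [ 0.002  0.447 -0.894]
 [-1.    -0.    -0.002]]
```

View pics/c2.png

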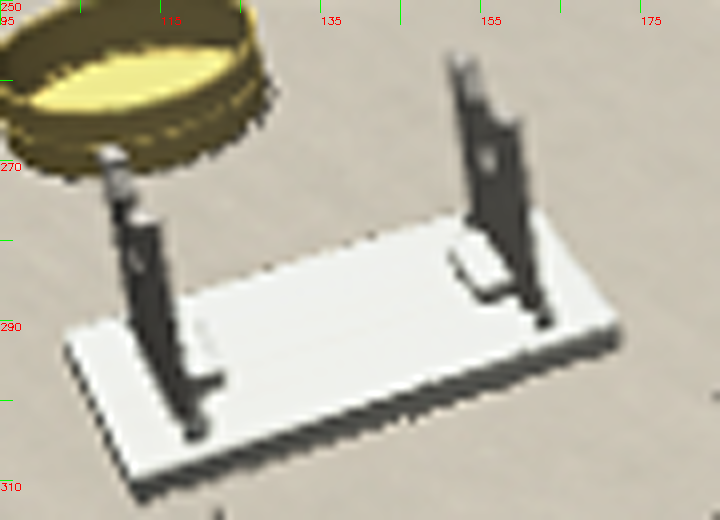

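The forks look as described. Next I fit both poses using the two cameras together.

Run:
```python
from h import *
from scipy.optimize import least_squares
def pose(v,L,z=0):
    c,s=np.cos(v[2]),np.sin(v[2]);L=np.array(L,float);return np.c_[v[0]+c*L[:,0]-s*L[:,1],v[1]+s*L[:,0]+c*L[:,1],L[:,2]+z]
# cradle
Lt=[[42,71,10],[42,-71,10],[-42,-71,10],[-42,71,10]];Lt=np.array(Lt)/1000
ut=np.array([[121,188],[163.5,203.5],[152.5,229],[109,214.5]])
us=np.array([[162.5,276],[172.3,291],[111.9,310.3],[103.25,291.6]])
print('scene pred',proj('scene',pose([.534,.293,-.217],Lt)).round(1))
ps=proj('scene',pose([.534,.293,-.217],Lt));
idx=[np.argmin(np.hypot(*(ps-u).T)) for u in us];print(idx)
for w in((1,1),(1,0),(0,1)):
    f=lambda v:np.r_[w[0]*(proj('top',pose(v,Lt))-ut).ravel(),w[1]*(proj('scene',pose(v,Lt[idx]))-us).ravel()]
    r=least_squares(f,[.534,.293,-.217]);print(w,r.x.round(4),np.abs(r.fun).max().round(2))
v=r.x
# roller: drum corners at silhouettes + journal ends
f0=[.5377,-.2571,.287-np.pi/2]
Lj=np.array([[0,.068,.022],[0,-.068,.022]])
print(proj('top',pose(f0,Lj)).round(1),proj('scene',pose(f0,Lj)).round(1))
print('strip/tang tips',proj('top',pose(f0,[[.018,.065,.022],[.018,-.065,.022]])).round(1),proj('scene',pose(f0,[[.018,.065,.022],[.018,-.065,.022]])).round(1))
```

```text
scene pred [[104.7 289.8]
 [162.8 272.4]
 [174.7 288.4]
 [113.3 308.1]]
[np.int64(1), np.int64(2), np.int64(3), np.int64(0)]
(1, 1) [ 0.5326  0.2967 -0.2242] 2.77
(1, 0) [ 0.5343  0.2933 -0.2133] 0.75
(0, 1) [ 0.5272  0.3004 -0.2397] 1.25
[[320.  205.9]
 [329.1 252.3]] [[278.9 210.2]
 [318.  218.4]]
strip/tang tips [[326.4 205.9]
 [335.2 250.2]] [[282.4 208.4]
 [319.5 216.1]]
```

Call:
move_arm(steps=[{"wx": 0.09,"jaw": -1},{"wx": 0.087,"jaw": -1},{"ty": 33,"tz": -23.5,"jaw": -1},{"ty": 33,"tz": -23.5,"jaw": -1},{"ty": 33,"tz": -23.5,"jaw": -1}], grip_force=30)

```text
invalid input at $.steps[0]: expected keys tx, ty, tz, wx, wy, wz, jaw
```

Call:
move_arm(steps=[{"ty": 33,"tz": -23.5,"jaw": -1},{"ty": 33,"tz": -23.5,"jaw": -1},{"ty": 33,"tz": -23.5,"jaw": -1},{"ty": 33,"tz": -23.5,"jaw": -1},{"ty": 33,"tz": -23.5,"jaw": -1}])

```text
invalid input at $.steps[0]: expected keys tx, ty, tz, wx, wy, wz, jaw
```

Call:
move_arm(steps=[{"ty": 33,"tz": -23.5,"tx": 40,"jaw": -1},{"ty": 33,"tz": -23.5,"tx": 30,"jaw": -1},{"tx": 40,"jaw": -1},{"tx": 40,"jaw": -1},{"jaw": -1}])

```text
invalid input at $.steps[0]: expected keys tx, ty, tz, wx, wy, wz, jaw
```

All keys are required, so I'll include them.

Call:
move_arm(steps=[{"tx": 0,"ty": 0,"tz": 0,"wx": 0.09,"wy": 0,"wz": 0,"jaw": -1},{"tx": 0,"ty": 0,"tz": 0,"wx": 0.087,"wy": 0,"wz": 0,"jaw": -1},{"tx": 0,"ty": 33,"tz": -23.5,"wx": 0,"wy": 0,"wz": 0,"jaw": -1},{"tx": 0,"ty": 33,"tz": -23.5,"wx": 0,"wy": 0,"wz": 0,"jaw": -1},{"tx": 0,"ty": 33,"tz": -23.5,"wx": 0,"wy": 0,"wz": 0,"jaw": -1}], grip_force=30)

```text
clock: 0.6
tcp_pos: [0.3662, -0.4843, 0.2306]
orientation: [0.566, 0.424, 0.567, -0.423]
force: [0.9, 0.7, -0.3]
finger_gap: 0.0125
```

Call:
move_arm(steps=[{"tx": 0,"ty": 33,"tz": -23.5,"wx": 0,"wy": 0,"wz": 0,"jaw": -1},{"tx": 0,"ty": 33,"tz": -23.5,"wx": 0,"wy": 0,"wz": 0,"jaw": -1},{"tx": 0,"ty": 33,"tz": -23.5,"wx": 0,"wy": 0,"wz": 0,"jaw": -1},{"tx": 0,"ty": 33,"tz": -23.5,"wx": 0,"wy": 0,"wz": 0,"jaw": -1},{"tx": 0,"ty": 33,"tz": -23.5,"wx": 0,"wy": 0,"wz": 0,"jaw": -1}])

```text
clock: 1.1
tcp_pos: [0.4914, -0.3247, 0.2309]
orientation: [0.566, 0.423, 0.567, -0.423]
force: [0.1, 0.1, -0.5]
finger_gap: 0.0
```

Call:
move_arm(steps=[{"tx": 40,"ty": 33,"tz": -23.5,"wx": 0,"wy": 0,"wz": 0,"jaw": -1},{"tx": 30,"ty": 33,"tz": -23.5,"wx": 0,"wy": 0,"wz": 0,"jaw": -1},{"tx": 40,"ty": 0,"tz": 0,"wx": 0,"wy": 0,"wz": 0,"jaw": -1},{"tx": 40,"ty": 0,"tz": 0,"wx": 0,"wy": 0,"wz": 0,"jaw": -1},{"tx": 0,"ty": 0,"tz": 0,"wx": 0,"wy": 0,"wz": 0,"jaw": -1}])

```text
clock: 1.6
tcp_pos: [0.5332, -0.2641, 0.0806]
orientation: [0.562, 0.422, 0.571, -0.424]
force: [-0.8, 0.3, -0.4]
finger_gap: 0.0
```

Call:
move_arm(steps=[{"tx": 0,"ty": 0,"tz": 0,"wx": 0,"wy": 0,"wz": 0,"jaw": -1},{"tx": 0,"ty": 0,"tz": 0,"wx": 0,"wy": 0,"wz": 0,"jaw": -1}])

```text
clock: 1.8
tcp_pos: [0.5389, -0.2679, 0.0887]
orientation: [0.568, 0.424, 0.565, -0.423]
force: [0.8, -0.0, 0.3]
finger_gap: -0.0001
```

Run:
```python
from h import *
o=arm.get_obs();q=o['orientation'];M=R.from_quat([q[1],q[2],q[3],q[0]]).as_matrix();print(o['tcp_pos'],M.round(3),o['joint_vel'].round(3),o['force'])
d=np.array([.539+.0017,-.256-.0058,.05])-o['tcp_pos'];print((M.T@d*1000).round(1), np.arctan2(M[1,2],M[0,2]))
cv2.imwrite('pics/c3.png',np.hstack([crop('top',285,190,70,80,5),crop('scene',260,180,80,80,5)]))
```

```text
[ 0.53893179 -0.26787583  0.08869786] [[ 0.004  0.959  0.282]
 [-0.002  0.282 -0.959]
 [-1.     0.003  0.003]] [ 0.002 -0.017 -0.    -0.003  0.001 -0.004 -0.002] [ 0.80472582 -0.04742075  0.3474259 ]
[38.7  3.3 -5.4] -1.2848233515528338
```

View pics/c3.png

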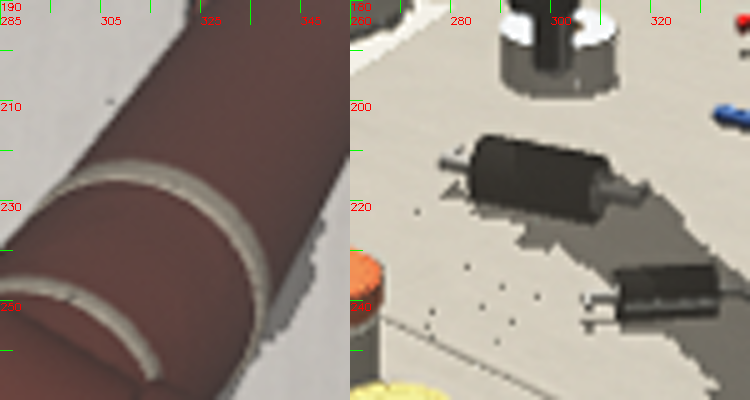

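The arm hides the roller in the top view. In the scene view the fingertip is at (300,194), with the drum just below it.

Run:
```python
from h import *
o=arm.get_obs();print(o['tcp_pos'],proj('scene',o['tcp_pos']),o['force'])
```

```text
[ 0.53894246 -0.26772659  0.08894302] [[300.21703115 193.28185511]] [0.2687814  0.03151411 0.23190018]
```

Call:
move_arm(steps=[{"tx": 20,"ty": 3,"tz": -5.4,"wx": 0,"wy": 0,"wz": 0,"jaw": -1},{"tx": 14,"ty": 0,"tz": 0,"wx": 0,"wy": 0,"wz": 0,"jaw": -1},{"tx": 4,"ty": 0,"tz": 0,"wx": 0,"wy": 0,"wz": 0,"jaw": -1},{"tx": 2,"ty": 0,"tz": 0,"wx": 0,"wy": 0,"wz": 0,"jaw": -1},{"tx": 2,"ty": 0,"tz": 0,"wx": 0,"wy": 0,"wz": 0,"jaw": -1}])

```text
clock: 2.4
tcp_pos: [0.5392, -0.2612, 0.0449]
orientation: [0.567, 0.424, 0.566, -0.424]
force: [-0.2, -0.1, 0.4]
finger_gap: 0.0001
```

Call:
move_arm(steps=[{"tx": 1,"ty": 0,"tz": 0,"wx": 0,"wy": 0,"wz": 0,"jaw": -1},{"tx": 0,"ty": 0,"tz": 0,"wx": 0,"wy": 0,"wz": 0,"jaw": -1}])

```text
clock: 2.6
tcp_pos: [0.5391, -0.2609, 0.0437]
orientation: [0.566, 0.424, 0.566, -0.423]
force: [-0.0, 0.3, 0.6]
finger_gap: -0.0002
```

Call:
move_arm(steps=[{"tx": 1,"ty": 0,"tz": 0,"wx": 0,"wy": 0,"wz": 0,"jaw": -1},{"tx": 0,"ty": 0,"tz": 0,"wx": 0,"wy": 0,"wz": 0,"jaw": -1}])

```text
clock: 2.8
tcp_pos: [0.5393, -0.2612, 0.0433]
orientation: [0.567, 0.423, 0.566, -0.423]
force: [-0.3, 0.1, 3.4]
finger_gap: 0.0005
```

Call:
move_arm(steps=[{"tx": 1,"ty": 0,"tz": 0,"wx": 0,"wy": 0,"wz": 0,"jaw": -1},{"tx": 0,"ty": 0,"tz": 0,"wx": 0,"wy": 0,"wz": 0,"jaw": -1}])

```text
clock: 3.0
tcp_pos: [0.5396, -0.2619, 0.0432]
orientation: [0.567, 0.423, 0.565, -0.424]
force: [-2.4, 0.1, 7.8]
finger_gap: 0.0
```

Call:
move_arm(steps=[{"tx": 0,"ty": 0,"tz": -5,"wx": 0,"wy": 0,"wz": 0,"jaw": -1},{"tx": 0,"ty": 0,"tz": -5,"wx": 0,"wy": 0,"wz": 0,"jaw": -1},{"tx": 0,"ty": 0,"tz": -5,"wx": 0,"wy": 0,"wz": 0,"jaw": -1},{"tx": 0,"ty": 0,"tz": -5,"wx": 0,"wy": 0,"wz": 0,"jaw": -1},{"tx": 0,"ty": 0,"tz": 0,"wx": 0,"wy": 0,"wz": 0,"jaw": -1}])

```text
clock: 3.5
tcp_pos: [0.5331, -0.242, 0.0431]
orientation: [0.567, 0.423, 0.566, -0.424]
force: [-3.2, -0.2, 10.1]
finger_gap: 0.0002
```

Run:
```python
from h import *
o=arm.get_obs();print(o['tcp_pos'],o['force'])
cv2.imwrite('pics/c4.png',crop('scene',260,180,80,60,10))
```

```text
[ 0.53305055 -0.24203707  0.04314132] [-3.22930294 -0.17302181 10.10551953]
```

View pics/c4.png

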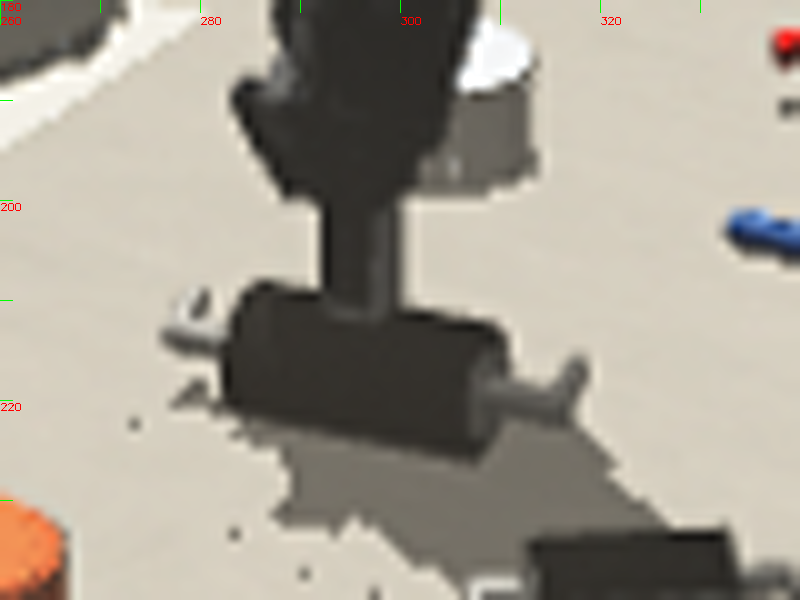

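The roller turned about 27 degrees: the right tang tip is at (317,216) and the roller is still straight. Now two more strokes.

Call:
move_arm(steps=[{"tx": -7,"ty": 0,"tz": 0,"wx": 0,"wy": 0,"wz": 0,"jaw": -1},{"tx": 0,"ty": 2,"tz": 11,"wx": 0,"wy": 0,"wz": 0,"jaw": -1},{"tx": 0,"ty": 0,"tz": 0,"wx": 0,"wy": 0,"wz": 0,"jaw": -1},{"tx": 5,"ty": 0,"tz": 0,"wx": 0,"wy": 0,"wz": 0,"jaw": -1},{"tx": 0,"ty": 0,"tz": 0,"wx": 0,"wy": 0,"wz": 0,"jaw": -1}])

```text
clock: 4.05
tcp_pos: [0.5386, -0.2518, 0.0433]
orientation: [0.567, 0.424, 0.566, -0.423]
force: [0.4, 0.9, 2.8]
finger_gap: -0.0002
```

Call:
move_arm(steps=[{"tx": 2,"ty": 0,"tz": 0,"wx": 0,"wy": 0,"wz": 0,"jaw": -1},{"tx": 0,"ty": 0,"tz": 0,"wx": 0,"wy": 0,"wz": 0,"jaw": -1}])

```text
clock: 4.25
tcp_pos: [0.5391, -0.2529, 0.0431]
orientation: [0.567, 0.423, 0.565, -0.424]
force: [-1.9, -1.0, 11.6]
finger_gap: -0.0004
```

Call:
move_arm(steps=[{"tx": 0,"ty": 0,"tz": -6,"wx": 0,"wy": 0,"wz": 0,"jaw": -1},{"tx": 0,"ty": 0,"tz": -6,"wx": 0,"wy": 0,"wz": 0,"jaw": -1},{"tx": 0,"ty": 0,"tz": -6,"wx": 0,"wy": 0,"wz": 0,"jaw": -1},{"tx": 0,"ty": 0,"tz": -6,"wx": 0,"wy": 0,"wz": 0,"jaw": -1},{"tx": 0,"ty": 0,"tz": 0,"wx": 0,"wy": 0,"wz": 0,"jaw": -1}])

```text
clock: 4.75
tcp_pos: [0.5311, -0.2286, 0.043]
orientation: [0.566, 0.423, 0.566, -0.424]
force: [-3.0, -1.3, 13.0]
finger_gap: -0.0001
```

Call:
move_arm(steps=[{"tx": -7,"ty": 0,"tz": 0,"wx": 0,"wy": 0,"wz": 0,"jaw": -1},{"tx": 0,"ty": 2,"tz": 12,"wx": 0,"wy": 0,"wz": 0,"jaw": -1},{"tx": 0,"ty": 0,"tz": 0,"wx": 0,"wy": 0,"wz": 0,"jaw": -1},{"tx": 5,"ty": 0,"tz": 0,"wx": 0,"wy": 0,"wz": 0,"jaw": -1},{"tx": 0,"ty": 0,"tz": 0,"wx": 0,"wy": 0,"wz": 0,"jaw": -1}])

```text
clock: 5.25
tcp_pos: [0.5371, -0.2399, 0.0433]
orientation: [0.566, 0.423, 0.566, -0.424]
force: [0.2, 0.2, 3.3]
finger_gap: -0.0001
```

Call:
move_arm(steps=[{"tx": 2,"ty": 0,"tz": 0,"wx": 0,"wy": 0,"wz": 0,"jaw": -1},{"tx": 0,"ty": 0,"tz": 0,"wx": 0,"wy": 0,"wz": 0,"jaw": -1}])

```text
clock: 5.45
tcp_pos: [0.5375, -0.2411, 0.043]
orientation: [0.567, 0.423, 0.565, -0.424]
force: [-1.6, -0.4, 11.8]
finger_gap: 0.0003
```

Run:
```python
from h import *
o=arm.get_obs();print(o['tcp_pos'],o['force'])
cv2.imwrite('pics/c5.png',crop('scene',260,180,80,60,10))
```

```text
[ 0.53750319 -0.24108258  0.04301886] [-1.59488397 -0.37302927 11.77396251]
```

View pics/c5.png

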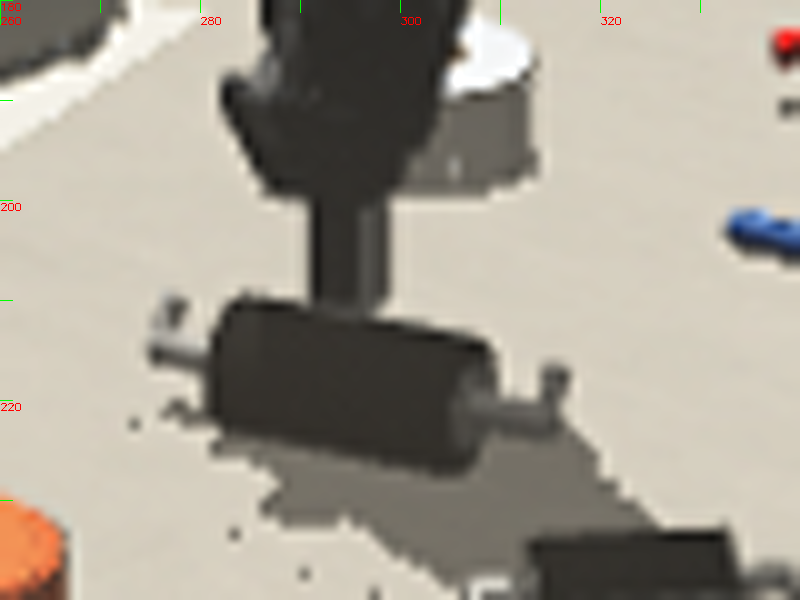

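Call:
move_arm(steps=[{"tx": 0,"ty": 0,"tz": -6,"wx": 0,"wy": 0,"wz": 0,"jaw": -1},{"tx": 0,"ty": 0,"tz": -6,"wx": 0,"wy": 0,"wz": 0,"jaw": -1},{"tx": 0,"ty": 0,"tz": -6,"wx": 0,"wy": 0,"wz": 0,"jaw": -1},{"tx": 0,"ty": 0,"tz": -6.5,"wx": 0,"wy": 0,"wz": 0,"jaw": -1},{"tx": 0,"ty": 0,"tz": 0,"wx": 0,"wy": 0,"wz": 0,"jaw": -1}])

```text
clock: 6.0
tcp_pos: [0.5293, -0.2162, 0.043]
orientation: [0.566, 0.423, 0.566, -0.424]
force: [-4.2, -1.3, 15.3]
finger_gap: 0.0002
```

Call:
move_arm(steps=[{"tx": -7,"ty": 0,"tz": 0,"wx": 0,"wy": 0,"wz": 0,"jaw": -1},{"tx": -40,"ty": 0,"tz": 0,"wx": 0,"wy": 0,"wz": 0,"jaw": 1},{"tx": -30,"ty": 0,"tz": 0,"wx": 0,"wy": 0,"wz": 0,"jaw": 1},{"tx": 0,"ty": 0,"tz": 0,"wx": 0,"wy": 0,"wz": 0,"jaw": 1}])

```text
clock: 6.4
tcp_pos: [0.5326, -0.2167, 0.1219]
orientation: [0.569, 0.424, 0.564, -0.422]
force: [-0.1, 0.3, 0.2]
finger_gap: 0.0435
```

Run:
```python
from h import *
o=arm.get_obs();print(o['tcp_pos'],o['force'])
f=arm.grab_frame('scene');cv2.imwrite('raw_s6.png',f)
cv2.imwrite('pics/c6.png',crop('scene',266,198,60,40,13,f))
```

```text
[ 0.5326151  -0.21665003  0.1218931 ] [-0.05452486  0.28900981  0.18461153]
```

View pics/c6.png

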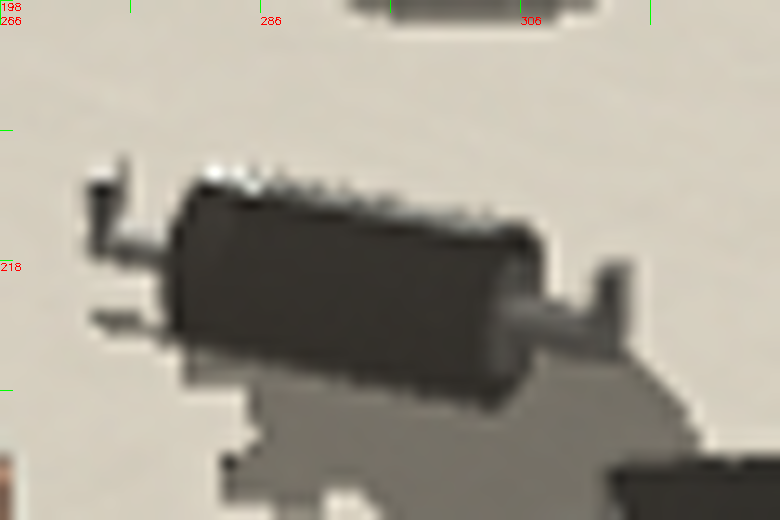

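The tangs are close to upright: right tang base to tip runs (313,225) to (313,219), left (274,217) to (274,212). I'll clear the arm so I can measure roll and position from above.

Call:
move_arm(steps=[{"tx": 0,"ty": -30,"tz": 34,"wx": 0,"wy": 0,"wz": 0,"jaw": 1},{"tx": 0,"ty": -30,"tz": 34,"wx": 0,"wy": 0,"wz": 0,"jaw": 1},{"tx": 0,"ty": -30,"tz": 34,"wx": 0,"wy": 0,"wz": 0,"jaw": 1},{"tx": 0,"ty": -30,"tz": 34,"wx": 0,"wy": 0,"wz": 0,"jaw": 1},{"tx": 0,"ty": -30,"tz": 34,"wx": 0,"wy": 0,"wz": 0,"jaw": 1}])

```text
clock: 6.95
tcp_pos: [0.4324, -0.4218, 0.1163]
orientation: [0.565, 0.424, 0.568, -0.423]
force: [0.4, -0.6, 0.9]
finger_gap: 0.0855
```

Call:
move_arm(steps=[{"tx": 0,"ty": -30,"tz": 34,"wx": 0,"wy": 0,"wz": 0,"jaw": 1},{"tx": 0,"ty": -30,"tz": 34,"wx": 0,"wy": 0,"wz": 0,"jaw": 1},{"tx": 0,"ty": 0,"tz": 0,"wx": 0,"wy": 0,"wz": 0,"jaw": 1}])

```text
clock: 7.25
tcp_pos: [0.3877, -0.5113, 0.1161]
orientation: [0.563, 0.424, 0.565, -0.43]
force: [-0.4, -0.8, 0.2]
finger_gap: 0.0856
```

Run:
```python
from h import *
f=arm.grab_frame('top');cv2.imwrite('raw_t7.png',f);g=arm.grab_frame('scene');cv2.imwrite('raw_s7.png',g)
C=np.hstack([crop('top',288,196,50,60,9,f),cv2.resize(crop('scene',266,200,60,35,10,g),(350,540))[:, :340]])
a=crop('top',294,196,40,60,9,f);b=crop('scene',268,200,27,30,16,g)
C=np.zeros((560,800,3),np.uint8);C[:540,:360]=a;C[:480,365:797]=b;cv2.imwrite('pics/c7.png',C)
```

```text
(no output)
```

View pics/c7.png

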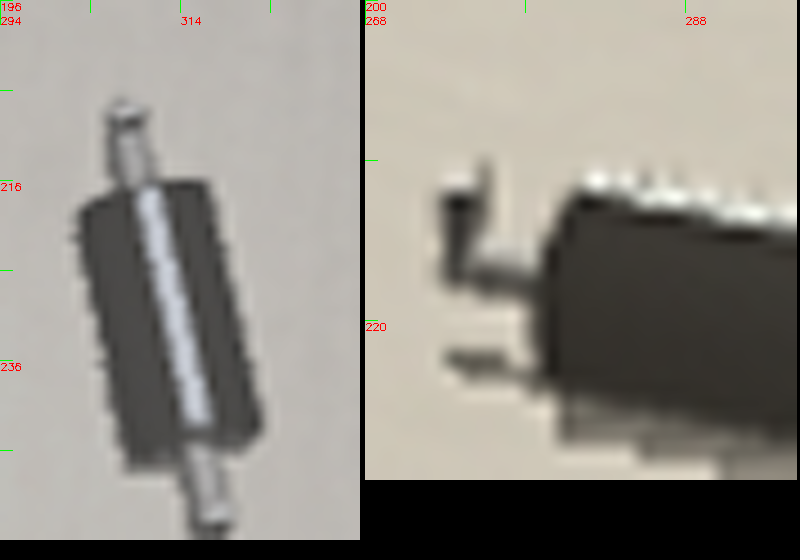

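The strip shows bright along the drum in the top view, from (310.6,217) to (316,243), very near the drum's centre line. I'll compute the residual roll and the pose.

```bash
cat > fit.py <<'E'
from h import *
from scipy.optimize import least_squares
f=cv2.imread('raw_t7.png').astype(float).mean(2)
rows=np.arange(221,239);L=[];Rr=[];S=[]
for r in rows:
    p=f[r,296:332];x=np.arange(296,332);bg=180
    m=(p<120);i=np.where(m)[0];l,rr=i[0],i[-1]
    t=120
    L.append(x[l-1]+(p[l-1]-t)/(p[l-1]-p[l])); Rr.append(x[rr]+(t-p[rr])/(p[rr+1]-p[rr]))
    q=p[l+2:rr-1]-np.median(p[l+2:rr-1]);q[q<15]=0;S.append((q*x[l+2:rr-1]).sum()/q.sum())
L,Rr,S=map(np.array,(L,Rr,S));print(np.c_[rows,L,Rr,S].round(2)[::4])
K,k,c,M=cam('top')
def model(v):
    x0,y0,a,th=v;ax=np.array([np.cos(a),np.sin(a),0]);d=np.array([-np.sin(a),np.cos(a),0]);o=np.array([x0,y0,.022])
    # silhouettes: view dir in cross-section
    w=c-o;wd,wz=w@d,w[2];D=np.hypot(wd,wz);b=np.arctan2(wz,wd);g=np.arccos(.022/D)
    out=[]
    for ang in(b-g,b+g,np.pi/2+th):   # +d side(left), -d side(right), strip
        P=[o+s*ax+.022*(np.cos(ang)*d+np.sin(ang)*np.array([0,0,1])) for s in(-.035,0,.035)]
        uv=proj('top',np.array(P));out.append(np.polyval(np.polyfit(uv[:,1],uv[:,0],2),rows))
    return out
def res(v):
    l,r,s=model([v[0]*0+.53,v[0],v[1],v[2]]);return np.r_[l-L,r-Rr,s-S]
x0=.53
rs=least_squares(res,[-.222,.287,0]);print('y at x=.53',rs.x,'roll err deg (neg=need more)',np.degrees(rs.x[2]),np.sqrt((rs.fun**2).mean()))
a=rs.x[1]
# ends along the axis: drum ends dark run along axis offset +-8mm
ax=np.array([np.cos(a),np.sin(a),0]);d=np.array([-np.sin(a),np.cos(a),0])
for off in(-.012,.012):
    s=np.linspace(-.07,.07,281);P=np.array([.53,rs.x[0],.04])+s[:,None]*ax+off*d
    uv=proj('top',P).astype(np.float32);v=cv2.remap(f.astype(np.float32),uv[:,:1],uv[:,1:],cv2.INTER_LINEAR)[:,0];i=np.where(v<120)[0];e=(s[i[0]],s[i[-1]]);print(off,e,'mid',np.mean(e),e[1]-e[0],(np.array([.53,rs.x[0],0])+np.mean(e)*ax).round(4))
E
python3 fit.py
```

```text
[[221.   302.29 317.69 310.87]
 [225.   302.63 318.63 311.87]
 [229.   303.53 319.61 312.73]
 [233.   304.48 320.48 313.59]
 [237.   305.47 321.45 314.38]]
y at x=.53 [-0.2217677   0.32196089  0.01643725] roll err deg (neg=need more) 0.9417852601899345 0.1430701454538896
-0.012 (np.float64(-0.0495), np.float64(0.03599999999999999)) mid -0.006750000000000006 0.08549999999999999 [ 0.5236 -0.2239  0.    ]
0.012 (np.float64(-0.0505), np.float64(0.03599999999999999)) mid -0.0072500000000000064 0.0865 [ 0.5231 -0.2241  0.    ]
```

```bash
cat > go.py <<'E'
import sys
from h import *
def M():
    o=arm.get_obs();q=o['orientation'];return o['tcp_pos'],R.from_quat([q[1],q[2],q[3],q[0]]).as_matrix(),o
def go(t,za):
    p,m,o=M();X=np.array([0,0,-1.]);Z=np.array([np.cos(za),np.sin(za),0]);T=np.c_[X,np.cross(Z,X),Z]
    print('pos',p.round(4),'gap',o['finger_gap'].round(4),'f',o['force'].round(1));print('rotvec tool',R.from_matrix(m.T@T).as_rotvec().round(4));print('shift in present axes mm',(m.T@(np.array(t)-p)*1000).round(1),'in target axes',(T.T@(np.array(t)-p)*1000).round(1))
if __name__=='__main__': go([float(a) for a in sys.argv[1:4]],float(sys.argv[4]))
E
python3 go.py .528 -.223 .09 -1.249
```

```text
Traceback (most recent call last):
  File "go.py", line 8, in <module>
    if __name__=='__main__': go([float(a) for a in sys.argv[1:4]],float(sys.argv[4]))
                             ~~^^^^^^^^^^^^^^^^^^^^^^^^^^^^^^^^^^^^^^^^^^^^^^^^^^^^^^
  File "go.py", line 7, in go
    print('pos',p.round(4),'gap',o['finger_gap'].round(4),'f',o['force'].round(1));print('rotvec tool',R.from_matrix(m.T@T).as_rotvec().round(4));print('shift in present axes mm',(m.T@(np.array(t)-p)*1000).round(1),'in target axes',(T.T@(np.array(t)-p)*1000).round(1))
                                 ^^^^^^^^^^^^^^^^^^^^^
AttributeError: 'float' object has no attribute 'round'
```

```bash
sed -i "s/o\['finger_gap'\].round(4)/round(o['finger_gap'],4)/" go.py; python3 go.py .528 -.223 .09 -1.249
```

```text
pos [ 0.3936 -0.5039  0.116 ] gap 0.0851 f [ 0.7  1.2 -0. ]
rotvec tool [-0.0386 -0.0037  0.0017]
shift in present axes mm [  26.5  207.6 -232.1] in target axes [  26.   216.4 -224. ]
```

Call:
move_arm(steps=[{"tx": 0,"ty": 0,"tz": 0,"wx": -0.0386,"wy": -0.004,"wz": 0.002,"jaw": 1},{"tx": 0,"ty": 31,"tz": -32,"wx": 0,"wy": 0,"wz": 0,"jaw": 1},{"tx": 0,"ty": 31,"tz": -32,"wx": 0,"wy": 0,"wz": 0,"jaw": 1},{"tx": 0,"ty": 31,"tz": -32,"wx": 0,"wy": 0,"wz": 0,"jaw": 1},{"tx": 0,"ty": 31,"tz": -32,"wx": 0,"wy": 0,"wz": 0,"jaw": 1}])

```text
clock: 7.85
tcp_pos: [0.4735, -0.338, 0.117]
orientation: [0.576, 0.412, 0.574, -0.411]
force: [0.6, 0.4, -0.8]
finger_gap: 0.0854
```

Call:
move_arm(steps=[{"tx": 0,"ty": 31,"tz": -32,"wx": 0,"wy": 0,"wz": 0,"jaw": 1},{"tx": 0,"ty": 31,"tz": -32,"wx": 0,"wy": 0,"wz": 0,"jaw": 1},{"tx": 10,"ty": 30,"tz": -32,"wx": 0,"wy": 0,"wz": 0,"jaw": 1},{"tx": 16,"ty": 0,"tz": 0,"wx": 0,"wy": 0,"wz": 0,"jaw": 1},{"tx": 0,"ty": 0,"tz": 0,"wx": 0,"wy": 0,"wz": 0,"jaw": 1}])

```text
clock: 8.35
tcp_pos: [0.528, -0.2169, 0.0893]
orientation: [0.575, 0.41, 0.577, -0.41]
force: [-1.6, -1.1, 0.2]
finger_gap: 0.0854
```

Call:
move_arm(steps=[{"tx": 0,"ty": 0,"tz": 0,"wx": 0,"wy": 0,"wz": 0,"jaw": 1}])

```text
clock: 8.45
tcp_pos: [0.5281, -0.2217, 0.0913]
orientation: [0.575, 0.412, 0.574, -0.413]
force: [-0.7, -1.3, 1.1]
finger_gap: 0.0855
```

```bash
python3 go.py .528 -.223 .003 -1.249
```

```text
pos [ 0.5281 -0.2217  0.0913] gap 0.0855 f [-0.7 -1.3  1.1]
rotvec tool [0.0044 0.0027 0.0001]
shift in present axes mm [88.3 -0.5  0.9] in target axes [88.3 -0.5  1.2]
```

Call:
move_arm(steps=[{"tx": 30,"ty": 0,"tz": 0.8,"wx": 0,"wy": 0,"wz": 0,"jaw": 1},{"tx": 30,"ty": 0,"tz": 0,"wx": 0,"wy": 0,"wz": 0,"jaw": 1},{"tx": 20,"ty": 0,"tz": 0,"wx": 0,"wy": 0,"wz": 0,"jaw": 1},{"tx": 7,"ty": 0,"tz": 0,"wx": 0,"wy": 0,"wz": 0,"jaw": 1},{"tx": 0,"ty": 0,"tz": 0,"wx": 0,"wy": 0,"wz": 0,"jaw": 1}])

```text
clock: 8.95
tcp_pos: [0.5287, -0.2243, 0.0046]
orientation: [0.575, 0.412, 0.573, -0.413]
force: [0.1, -0.1, -0.5]
finger_gap: 0.0853
```

Call:
move_arm(steps=[{"tx": 0,"ty": 0,"tz": 0,"wx": 0,"wy": 0,"wz": 0,"jaw": 1}])

```text
clock: 9.05
tcp_pos: [0.5301, -0.2243, 0.0061]
orientation: [0.576, 0.413, 0.572, -0.413]
force: [-0.6, 0.6, -0.2]
finger_gap: 0.0854
```

```bash
python3 go.py .528 -.2225 .003 -1.249
```

```text
pos [ 0.5301 -0.2243  0.0061] gap 0.0854 f [-0.6  0.6 -0.2]
rotvec tool [ 0.0026  0.0055 -0.0034]
shift in present axes mm [ 3.  -1.4 -2.4] in target axes [ 3.1 -1.4 -2.4]
```

Call:
move_arm(steps=[{"tx": 2,"ty": -1,"tz": -2.4,"wx": 0.0026,"wy": 0.004,"wz": -0.003,"jaw": 0.2},{"tx": 0,"ty": 0,"tz": 0,"wx": 0,"wy": 0,"wz": 0,"jaw": 0.2},{"tx": 0,"ty": 0,"tz": 0,"wx": 0,"wy": 0,"wz": 0,"jaw": 0.2},{"tx": 0,"ty": 0,"tz": 0,"wx": 0,"wy": 0,"wz": 0,"jaw": 0.1}], grip_force=50)

```text
clock: 9.45
tcp_pos: [0.528, -0.2214, 0.0033]
orientation: [0.574, 0.413, 0.574, -0.413]
force: [-0.5, -0.4, 0.6]
finger_gap: 0.047
```

```bash
python3 go.py .528 -.2225 .003 -1.249; python3 -c "
from h import *
f=arm.grab_frame('scene');cv2.imwrite('raw_s8.png',f);cv2.imwrite('pics/c8.png',crop('scene',262,190,60,45,13,f))"
```

```text
pos [ 0.528  -0.2214  0.0033] gap 0.047 f [-0.5 -0.4  0.6]
rotvec tool [0.0011 0.0004 0.0005]
shift in present axes mm [ 0.3 -0.3  1. ] in target axes [ 0.3 -0.3  1. ]
```

View pics/c8.png

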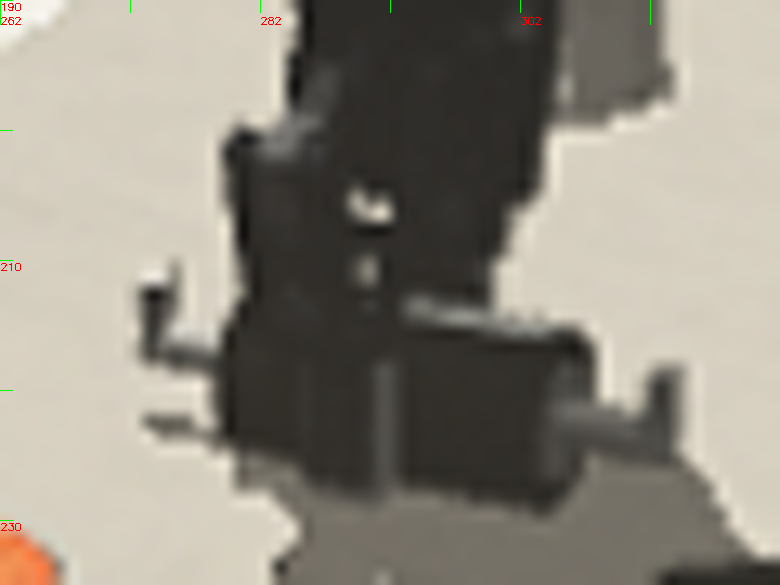

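The jaws straddle the drum, and the tangs are still upright at (274,213) and (313,220). Now close and lift.

Call:
move_arm(steps=[{"tx": 0,"ty": 0,"tz": 0.7,"wx": 0,"wy": 0,"wz": 0,"jaw": 0.05},{"tx": 0,"ty": 0,"tz": 0,"wx": 0,"wy": 0,"wz": 0,"jaw": -1},{"tx": 0,"ty": 0,"tz": 0,"wx": 0,"wy": 0,"wz": 0,"jaw": -1},{"tx": 0,"ty": 0,"tz": 0,"wx": 0,"wy": 0,"wz": 0,"jaw": -1},{"tx": 0,"ty": 0,"tz": 0,"wx": 0,"wy": 0,"wz": 0,"jaw": -1}], grip_force=50)

```text
clock: 10.0
tcp_pos: [0.5281, -0.2223, 0.0034]
orientation: [0.574, 0.413, 0.574, -0.413]
force: [-1.2, -0.2, 5.5]
finger_gap: 0.043
```

Call:
move_arm(steps=[{"tx": -10,"ty": 0,"tz": 0,"wx": 0,"wy": 0,"wz": 0,"jaw": -1},{"tx": -35,"ty": 0,"tz": 0,"wx": 0,"wy": 0,"wz": 0,"jaw": -1},{"tx": -40,"ty": 0,"tz": 0,"wx": 0,"wy": 0,"wz": 0,"jaw": -1},{"tx": -40,"ty": 0,"tz": 0,"wx": 0,"wy": 0,"wz": 0,"jaw": -1},{"tx": -30,"ty": 0,"tz": 0,"wx": 0,"wy": 0,"wz": 0,"jaw": -1}])

```text
clock: 10.5
tcp_pos: [0.528, -0.2219, 0.1599]
orientation: [0.574, 0.413, 0.574, -0.413]
force: [0.8, -0.4, -3.1]
finger_gap: 0.0428
```

Call:
move_arm(steps=[{"tx": 0,"ty": 0,"tz": 0,"wx": 0,"wy": 0,"wz": 0,"jaw": -1},{"tx": 0,"ty": 0,"tz": 0,"wx": 0,"wy": 0,"wz": 0,"jaw": -1}])

```text
clock: 10.7
tcp_pos: [0.5273, -0.2216, 0.1574]
orientation: [0.573, 0.413, 0.575, -0.413]
force: [-0.4, 0.1, -3.8]
finger_gap: 0.0427
```

```bash
python3 go.py .535 .294 .16 -.22; python3 -c "
from h import *
f=arm.grab_frame('scene');cv2.imwrite('raw_s9.png',f)
# cradle refit, top only, half-pixel corrected
from scipy.optimize import least_squares
Lt=np.array([[42,71,10],[42,-71,10],[-42,-71,10],[-42,71,10]])/1000
ut=np.array([[121,188],[163.5,203.5],[152.5,229],[109,214.5]])-.42
us=np.array([[172.3,291],[111.9,310.3],[103.25,291.6],[162.5,276]])-.44
P=lambda v:np.c_[v[0]+np.cos(v[2])*Lt[:,0]-np.sin(v[2])*Lt[:,1],v[1]+np.sin(v[2])*Lt[:,0]+np.cos(v[2])*Lt[:,1],Lt[:,2]]
print(least_squares(lambda v:(proj('top',P(v))-ut).ravel(),[.53,.29,-.21]).x)
us=us[[2,3,0,1]]
print(least_squares(lambda v:(proj('scene',P(v))-us).ravel(),[.53,.29,-.21]).x)
"
```

```text
pos [ 0.5273 -0.2216  0.1574] gap 0.0427 f [-0.4  0.1 -3.8]
rotvec tool [-1.0278 -0.0019  0.0013]
shift in present axes mm [  -2.4  170.9 -486.5] in target axes [  -2.6  504.9 -105. ]
[ 0.53543339  0.29479126 -0.21328209]
[ 0.52952287  0.30023237 -0.23909038]
```

Gripped (gap 43 mm, weight about 3.8 N). Now turn in place, then carry across.

Call:
move_arm(steps=[{"tx": 0,"ty": 0,"tz": 0,"wx": -0.1,"wy": 0,"wz": 0,"jaw": -1},{"tx": 0,"ty": 0,"tz": 0,"wx": -0.12,"wy": 0,"wz": 0,"jaw": -1},{"tx": 0,"ty": 0,"tz": 0,"wx": -0.12,"wy": 0,"wz": 0,"jaw": -1},{"tx": 0,"ty": 0,"tz": 0,"wx": -0.12,"wy": 0,"wz": 0,"jaw": -1},{"tx": 0,"ty": 0,"tz": 0,"wx": -0.12,"wy": 0,"wz": 0,"jaw": -1}])

```text
clock: 11.25
tcp_pos: [0.5262, -0.2213, 0.155]
orientation: [0.666, 0.23, 0.671, -0.23]
force: [-0.5, 0.5, -3.7]
finger_gap: 0.0426
```

Call:
move_arm(steps=[{"tx": 0,"ty": 0,"tz": 0,"wx": -0.12,"wy": 0,"wz": 0,"jaw": -1},{"tx": 0,"ty": 0,"tz": 0,"wx": -0.12,"wy": 0,"wz": 0,"jaw": -1},{"tx": 0,"ty": 0,"tz": 0,"wx": -0.12,"wy": 0,"wz": 0,"jaw": -1},{"tx": 0,"ty": 0,"tz": 0,"wx": -0.088,"wy": 0,"wz": 0,"jaw": -1},{"tx": 0,"ty": 0,"tz": 0,"wx": 0,"wy": 0,"wz": 0,"jaw": -1}])

```text
clock: 11.75
tcp_pos: [0.5264, -0.2217, 0.1553]
orientation: [0.701, 0.078, 0.705, -0.077]
force: [0.2, -0.5, -3.8]
finger_gap: 0.0425
```

```bash
python3 go.py .535 .294 .16 -.22
```

```text
pos [ 0.5264 -0.2217  0.1553] gap 0.0425 f [ 0.2 -0.5 -3.8]
rotvec tool [-0.0003 -0.0065 -0.0009]
shift in present axes mm [  -3.6  505.1 -104.3] in target axes [  -4.7  505.1 -104.1]
```

Call:
move_arm(steps=[{"tx": -1,"ty": 20,"tz": -4,"wx": 0,"wy": -0.006,"wz": 0,"jaw": -1},{"tx": -1,"ty": 36,"tz": -7.5,"wx": 0,"wy": 0,"wz": 0,"jaw": -1},{"tx": -1,"ty": 40,"tz": -8,"wx": 0,"wy": 0,"wz": 0,"jaw": -1},{"tx": -1,"ty": 40,"tz": -8,"wx": 0,"wy": 0,"wz": 0,"jaw": -1},{"tx": 0,"ty": 40,"tz": -8.5,"wx": 0,"wy": 0,"wz": 0,"jaw": -1}])

```text
clock: 12.25
tcp_pos: [0.5304, -0.0409, 0.1604]
orientation: [0.704, 0.078, 0.702, -0.079]
force: [1.0, 0.3, -3.3]
finger_gap: 0.0427
```

Call:
move_arm(steps=[{"tx": 0,"ty": 40,"tz": -8.5,"wx": 0,"wy": 0,"wz": 0,"jaw": -1},{"tx": 0,"ty": 40,"tz": -8.5,"wx": 0,"wy": 0,"wz": 0,"jaw": -1},{"tx": 0,"ty": 40,"tz": -8,"wx": 0,"wy": 0,"wz": 0,"jaw": -1},{"tx": 0,"ty": 40,"tz": -8,"wx": 0,"wy": 0,"wz": 0,"jaw": -1},{"tx": 0,"ty": 40,"tz": -8,"wx": 0,"wy": 0,"wz": 0,"jaw": -1}])

```text
clock: 12.75
tcp_pos: [0.5339, 0.163, 0.1598]
orientation: [0.703, 0.077, 0.702, -0.079]
force: [1.7, -1.0, -3.3]
finger_gap: 0.0426
```

Call:
move_arm(steps=[{"tx": 0,"ty": 40,"tz": -8,"wx": 0,"wy": 0,"wz": 0,"jaw": -1},{"tx": 0,"ty": 40,"tz": -8,"wx": 0,"wy": 0,"wz": 0,"jaw": -1},{"tx": 0,"ty": 30,"tz": -6,"wx": 0,"wy": 0,"wz": 0,"jaw": -1},{"tx": 0,"ty": 19,"tz": -4,"wx": 0,"wy": 0,"wz": 0,"jaw": -1},{"tx": 0,"ty": 0,"tz": 0,"wx": 0,"wy": 0,"wz": 0,"jaw": -1}])

```text
clock: 13.25
tcp_pos: [0.5353, 0.2981, 0.1594]
orientation: [0.703, 0.076, 0.703, -0.075]
force: [-0.6, 0.0, -4.0]
finger_gap: 0.0424
```

Call:
move_arm(steps=[{"tx": 0,"ty": 0,"tz": 0,"wx": 0,"wy": 0,"wz": 0,"jaw": -1},{"tx": 0,"ty": 0,"tz": 0,"wx": 0,"wy": 0,"wz": 0,"jaw": -1}])

```text
clock: 13.45
tcp_pos: [0.5378, 0.2909, 0.1601]
orientation: [0.704, 0.077, 0.701, -0.08]
force: [-0.2, -0.2, -3.1]
finger_gap: 0.0423
```

```bash
python3 go.py .535 .294 .11 -.22
python3 - <<'E'
from h import *
f=arm.grab_frame('scene');g=arm.grab_frame('top');cv2.imwrite('raw_s10.png',f);cv2.imwrite('raw_t10.png',g)
C=np.zeros((600,800,3),np.uint8);a=crop('scene',95,235,95,75,6,f);b=crop('top',105,170,70,60,3,g)
C[:450,:570]=a;C[:180,575:785]=b
cv2.imwrite('pics/c10.png',C)
E
```

```text
pos [0.5378 0.2909 0.1601] gap 0.0423 f [-0.2 -0.2 -3.1]
rotvec tool [-0.0028  0.0042  0.0037]
shift in present axes mm [50.1  2.6 -3.6] in target axes [50.1  2.4 -3.4]
```

View pics/c10.png

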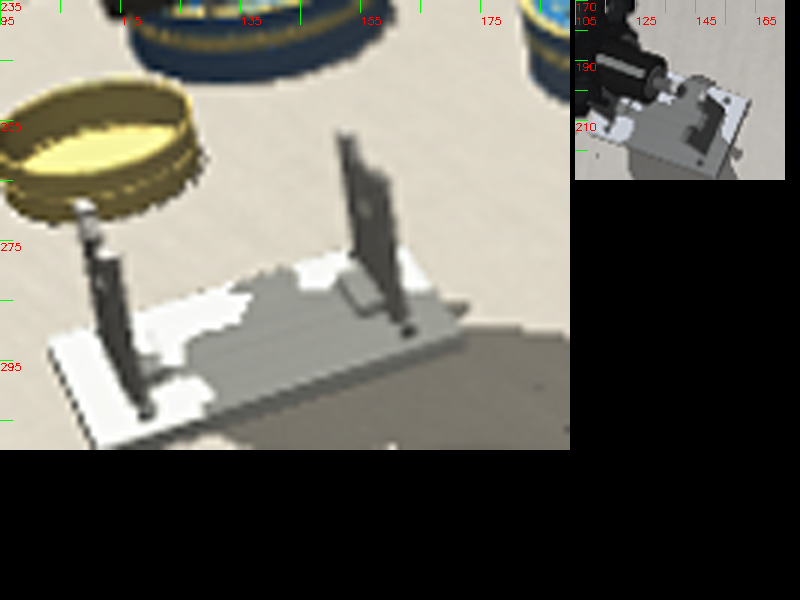

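In the scene crop the cradle forks stand at (108,270) to (163,290), with the roller still above the crop. The top crop shows the roller with its strip up, at about (125,190). Now go lower for a better look.

Call:
move_arm(steps=[{"tx": 20,"ty": 2.5,"tz": -3.5,"wx": -0.003,"wy": 0.004,"wz": 0.004,"jaw": -1},{"tx": 25,"ty": 0,"tz": 0,"wx": 0,"wy": 0,"wz": 0,"jaw": -1},{"tx": 20,"ty": 0,"tz": 0,"wx": 0,"wy": 0,"wz": 0,"jaw": -1},{"tx": 10,"ty": 0,"tz": 0,"wx": 0,"wy": 0,"wz": 0,"jaw": -1},{"tx": 0,"ty": 0,"tz": 0,"wx": 0,"wy": 0,"wz": 0,"jaw": -1}])

```text
clock: 14.05
tcp_pos: [0.5345, 0.2952, 0.0848]
orientation: [0.703, 0.077, 0.703, -0.077]
force: [0.0, -0.4, -3.3]
finger_gap: 0.0428
```

Call:
move_arm(steps=[{"tx": 0,"ty": 0,"tz": 0,"wx": 0,"wy": 0,"wz": 0,"jaw": -1},{"tx": 0,"ty": 0,"tz": 0,"wx": 0,"wy": 0,"wz": 0,"jaw": -1},{"tx": 0,"ty": 0,"tz": 0,"wx": 0,"wy": 0,"wz": 0,"jaw": -1}])

```text
clock: 14.35
tcp_pos: [0.5358, 0.2971, 0.0874]
orientation: [0.704, 0.078, 0.702, -0.075]
force: [0.2, -0.5, -3.9]
finger_gap: 0.0426
```

```bash
python3 go.py .535 .294 .0724 -.22
python3 - <<'E'
from h import *
f=arm.grab_frame('scene');g=arm.grab_frame('top');cv2.imwrite('raw_s11.png',f);cv2.imwrite('raw_t11.png',g)
C=np.zeros((590,800,3),np.uint8);a=crop('scene',95,240,80,70,5,f);b=crop('top',100,175,66,55,6,g)
C[:350,:400]=a;C[:330,402:798]=b
c=crop('scene',100,248,30,24,8,f);C[352:352+192,0:240]=c
c=crop('scene',138,240,30,24,8,f);C[352:352+192,250:490]=c
cv2.imwrite('pics/c11.png',C)
E
```

```text
pos [0.5358 0.2971 0.0874] gap 0.0426 f [ 0.2 -0.5 -3.9]
rotvec tool [ 0.0029  0.0028 -0.0051]
shift in present axes mm [15.  -3.2 -0.2] in target axes [15.  -3.2 -0.1]
```

View pics/c11.png

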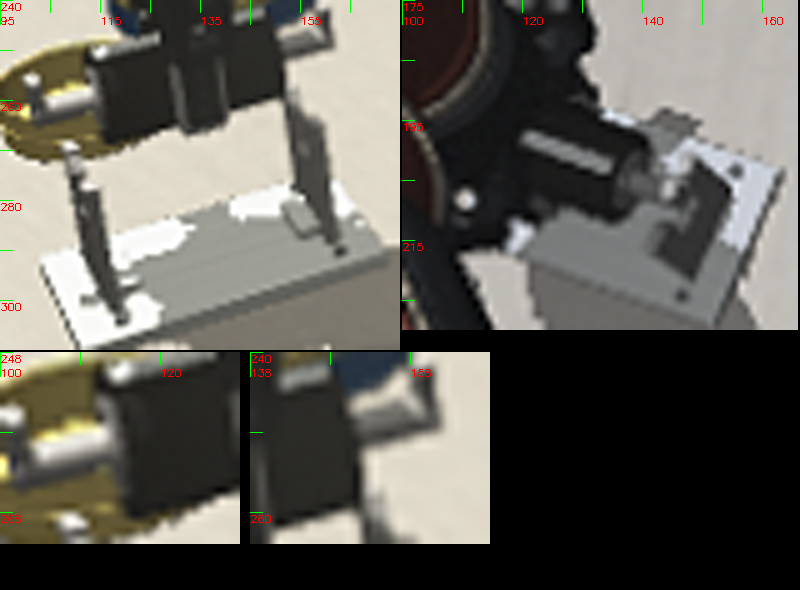

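The forks and roller are both visible: the journals lie over the forks, with tang tops at (101,255) in the scene view and (145,205) in the top view, and the drum between the fork planes. That used my last view, so I'll check the alignment by comparing predicted and observed pixels.

```bash
cat > chk.py <<'E'
from go import *
import sys
g=cv2.imread(sys.argv[1]).astype(np.float32).mean(2)
p,m,o=M();ax=m[:,1];z=m[:,2];up=-m[:,0];C=p+.0186*up
print('tcp',p.round(4),'axis ang',np.arctan2(ax[1],ax[0]).round(4),'tilt',ax[2].round(4),'roll',z[2].round(4))
print('pred strip end',proj('top',C-.040*ax+.022*up).round(2),'tang',proj('top',C-.065*ax+.018*up).round(2),'jend axis',proj('top',C-.068*ax).round(2))
for n,s in(('scene tang+',1),('scene tang-',-1)):
    print(n,'top',proj('scene',C+s*.065*ax+.018*up).round(1),'axis end',proj('scene',C+s*.068*ax).round(1),'drum end axis',proj('scene',C+s*.04*ax).round(1))
sm=lambda P:cv2.remap(g,*[a.reshape(-1,1).astype(np.float32) for a in proj('top',P).T],cv2.INTER_LINEAR)[:,0]
# lateral profile of strip at several stations; x-section coordinate t along z
t=np.linspace(-.014,.014,57)
for s in(-.036,-.030,-.024,-.018):
    P=C+s*ax+.022*up+t[:,None]*z;v=sm(P);w=v-np.median(v);w[w<20]=0;print('strip',s,'lat mm',round((w*t).sum()/w.sum()*1000,2),'wid',round((w>.5*w.max()).sum()*.5,1))
s=np.linspace(-.055,-.02,71);v=sm(C+s[:,None]*ax+.022*up);print('strip end profile',np.c_[s*1000,v][::3].round(0).tolist())
# cradle: fork outline near right: expected notch position
for cp in([.5354,.2948,-.2133],):
    c,sn=np.cos(cp[2]),np.sin(cp[2]);T=np.array([[c,-sn,0],[sn,c,0],[0,0,1]])
    L=np.array([[25,-51,75],[14,-51,75],[-14,-51,75],[-25,-51,75],[25,51,75],[-25,51,75],[42,-71,10],[-42,-71,10]])/1000
    W=L@T.T+[cp[0],cp[1],0];print('fork top',proj('top',W).round(1).tolist(),'sc',proj('scene',W).round(1).tolist())
    d=(C-[cp[0],cp[1],0])@T;print('roller in cradle frame mm',(d*1000).round(1))
E
python3 chk.py raw_t11.png
```

```text
tcp [0.5355 0.2969 0.087 ] axis ang 1.3538 tilt 0.0045 roll 0.0022
pred strip end [[134.85 202.26]] tang [[143.69 205.63]] jend axis [[146.62 207.61]]
scene tang+ top [[101.  254.4]] axis end [[101. 262.]] drum end axis [[113.9 258.5]]
scene tang- top [[158.9 239.4]] axis end [[161. 246.]] drum end axis [[149.2 249.1]]
strip -0.036 lat mm -1.01 wid 7.5
strip -0.03 lat mm -0.76 wid 7.0
strip -0.024 lat mm -1.26 wid 7.5
strip -0.018 lat mm -0.82 wid 8.0
strip end profile [[-55.0, 84.0], [-54.0, 84.0], [-52.0, 82.0], [-50.0, 77.0], [-49.0, 70.0], [-48.0, 63.0], [-46.0, 57.0], [-44.0, 50.0], [-43.0, 41.0], [-42.0, 36.0], [-40.0, 49.0], [-38.0, 92.0], [-37.0, 120.0], [-36.0, 120.0], [-34.0, 120.0], [-32.0, 123.0], [-31.0, 128.0], [-30.0, 128.0], [-28.0, 124.0], [-26.0, 121.0], [-25.0, 118.0], [-24.0, 123.0], [-22.0, 128.0], [-20.0, 126.0]]
fork top [[148.5, 200.1], [146.9, 203.7], [143.0, 213.0], [141.5, 216.7], [116.1, 188.8], [109.0, 205.0], [163.2, 202.7], [152.2, 229.3]] sc [[152.9, 254.6], [154.3, 256.5], [158.2, 261.6], [159.8, 263.6], [109.4, 266.7], [114.8, 276.7], [161.8, 272.4], [173.7, 288.4]]
roller in cradle frame mm [ -0.4   2.  105.6]
```

Run:
```python
from h import *
for n,f,(u,v,w,h) in(('top','raw_top0.png',(104,182,66,52)),('scene','raw_scene0.png',(98,262,80,58))):
    g=cv2.imread(f)[v:v+h,u:u+w];s=8
    G=cv2.resize(g,None,fx=s,fy=s,interpolation=cv2.INTER_CUBIC).astype(int)
    b=G[...,0]-G[...,2];br=G.mean(2)
    lo,hi=np.percentile(b,[20,90]);print(n,'b-r',lo,hi,np.percentile(br,[20,50,90]))
    m=((b>(np.median(b[br>150][:])*0+(-14 if 0 else (lo+hi)/2)))&(br>150)).astype(np.uint8)
    k,lab,st,_=cv2.connectedComponentsWithStats(m);i=1+st[1:,4].argmax();m=(lab==i).astype(np.uint8)
    c=max(cv2.findContours(m,0,1)[0],key=len)[:,0,:].astype(float)
    uv=(c+.5)/s-.5+[u,v]
    P=ray(n,uv,.010)[:,:2]
    (cx,cy),(W,H),a=cv2.minAreaRect((P*1000).astype(np.float32));print((cx,cy),(W,H),a,st[i,4]/s/s)
```

```text
top b-r -8.0 13.0 [166.33333333 171.66666667 189.33333333]
(535.704833984375, 296.94659423828125) (141.8172607421875, 84.22344207763672) 77.67188262939453 928.546875
scene b-r -22.0 -3.0 [172. 193. 239.]
(533.4439697265625, 299.8727111816406) (142.50628662109375, 86.08152770996094) 77.53187561035156 1052.3125
```

Segmentation gives the cradle base as 141.8 x 84.2 mm, which matches its real size. The centre is (.5357,.2969) from the top view and (.5334,.2999) from the scene view, with yaw -0.216. I'm almost exactly over it, so now the final lowering.

Call:
move_arm(steps=[{"tx": 5,"ty": 0,"tz": 0,"wx": 0,"wy": 0.016,"wz": -0.004,"jaw": -1},{"tx": 5,"ty": 0,"tz": 0,"wx": 0,"wy": 0,"wz": 0,"jaw": -1},{"tx": 4,"ty": 0,"tz": 0,"wx": 0,"wy": 0,"wz": 0,"jaw": -1},{"tx": 0,"ty": 0,"tz": 0,"wx": 0,"wy": 0,"wz": 0,"jaw": -1},{"tx": 0,"ty": 0,"tz": 0,"wx": 0,"wy": 0,"wz": 0,"jaw": -1}])

```text
clock: 14.95
tcp_pos: [0.5348, 0.2966, 0.0718]
orientation: [0.697, 0.077, 0.708, -0.076]
force: [0.4, 0.2, -3.2]
finger_gap: 0.0422
```

Call:
move_arm(steps=[{"tx": 0,"ty": 0,"tz": 0,"wx": 0,"wy": 0,"wz": 0,"jaw": -1},{"tx": 0,"ty": 0,"tz": 0,"wx": 0,"wy": 0,"wz": 0,"jaw": -1},{"tx": 0,"ty": 0,"tz": 0,"wx": 0,"wy": 0,"wz": 0,"jaw": -1}])

```text
clock: 15.25
tcp_pos: [0.5351, 0.2967, 0.0723]
orientation: [0.698, 0.077, 0.708, -0.076]
force: [-0.3, 0.6, -2.8]
finger_gap: 0.0425
```

```bash
python3 -c "
from h import *
cv2.imwrite('raw_t12.png',arm.grab_frame('top'))"; sed -i 's/\[.5354,.2948,-.2133\]/[.5355,.2973,-.216]/' chk.py; python3 chk.py raw_t12.png; python3 go.py .5355 .2973 .0724 -.216
```

```text
tcp [0.535  0.2967 0.0723] axis ang 1.3539 tilt -0.0003 roll -0.0147
pred strip end [[136.58 203.54]] tang [[145.31 206.89]] jend axis [[148.18 208.94]]
scene tang+ top [[102.2 260.4]] axis end [[102.3 267.9]] drum end axis [[115.1 264.4]]
scene tang- top [[159.6 244.9]] axis end [[161.8 251.4]] drum end axis [[150.1 254.7]]
strip -0.036 lat mm -0.93 wid 6.5
strip -0.03 lat mm -1.11 wid 7.5
strip -0.024 lat mm -1.45 wid 7.5
strip -0.018 lat mm -0.97 wid 7.0
strip end profile [[-55.0, 76.0], [-54.0, 80.0], [-52.0, 81.0], [-50.0, 79.0], [-49.0, 69.0], [-48.0, 62.0], [-46.0, 57.0], [-44.0, 50.0], [-43.0, 39.0], [-42.0, 32.0], [-40.0, 62.0], [-38.0, 100.0], [-37.0, 119.0], [-36.0, 129.0], [-34.0, 122.0], [-32.0, 119.0], [-31.0, 119.0], [-30.0, 125.0], [-28.0, 128.0], [-26.0, 125.0], [-25.0, 118.0], [-24.0, 117.0], [-22.0, 120.0], [-20.0, 126.0]]
fork top [[147.6, 200.0], [146.1, 203.6], [142.1, 212.9], [140.6, 216.5], [115.3, 188.6], [108.2, 204.8], [162.4, 202.6], [151.3, 229.2]] sc [[152.0, 255.0], [153.4, 256.9], [157.2, 262.0], [158.8, 264.1], [108.4, 267.1], [113.7, 277.1], [161.0, 272.8], [172.8, 288.9]]
roller in cradle frame mm [-0.1 -0.7 90.9]
pos [0.535  0.2967 0.0723] gap 0.0426 f [-0.4 -0.2 -2.7]
rotvec tool [-0.0009 -0.0147  0.0003]
shift in present axes mm [-0.1  0.7  0.3] in target axes [-0.1  0.7  0.3]
```

Call:
move_arm(steps=[{"tx": 0,"ty": 0.5,"tz": 0.6,"wx": 0,"wy": 0,"wz": 0,"jaw": -1},{"tx": 0,"ty": 0,"tz": 0,"wx": 0,"wy": 0,"wz": 0,"jaw": -1},{"tx": 0,"ty": 0,"tz": 0,"wx": 0,"wy": 0,"wz": 0,"jaw": -1},{"tx": 0,"ty": 0,"tz": 0,"wx": 0,"wy": 0,"wz": 0,"jaw": -1}])

```text
clock: 15.7
tcp_pos: [0.5357, 0.297, 0.0721]
orientation: [0.698, 0.077, 0.708, -0.076]
force: [-0.6, 0.5, -3.6]
finger_gap: 0.0428
```

```bash
python3 - <<'E'
from h import *
f=arm.grab_frame('scene');a=cv2.imread('raw_scene0.png')
for n,(x,y) in dict(jar=(354,345),blue=(285,330),gold=(377,378),label=(422,265),opent=(155,362),marker=(490,289)).items():
    u,v=int(x/1.4),int(y/1.4);A,B=[i[v-14:v+14,u-22:u+22].astype(int) for i in(a,f)];print(n,np.abs(A-B).mean().round(1),end=' ')
    t=a[v-10:v+10,u-16:u+16];r=cv2.matchTemplate(f[v-16:v+16,u-22:u+22],t,cv2.TM_CCOEFF_NORMED);print(r.max().round(3),np.unravel_index(r.argmax(),r.shape))
E
python3 go.py .5355 .2973 .0724 -.216
python3 -c "
from bench import arm
arm.hand_in();print(arm.get_obs()['clock'])"
```

```text
jar 19.1 0.998 (np.int64(6), np.int64(6))
blue 16.4 0.998 (np.int64(6), np.int64(6))
gold 17.9 0.997 (np.int64(6), np.int64(6))
label 22.2 0.996 (np.int64(6), np.int64(6))
opent 43.9 0.603 (np.int64(6), np.int64(6))
marker 24.2 0.997 (np.int64(6), np.int64(6))
pos [0.5357 0.297  0.0722] gap 0.0425 f [-0.6 -0.  -3.8]
rotvec tool [-0.001  -0.0149  0.0005]
shift in present axes mm [-0.2  0.2 -0.2] in target axes [-0.2  0.2 -0.2]
the job is handed in; nothing more can be done
the job is handed in; nothing more can be done
```

The roller is held level over the cradle with its tangs up, and I handed the job in at about 15.8 s on the robot's clock. I rolled it about 90° along the table in three pressed strokes with the closed fingertips. Then I gripped it by the drum, lifted it so its underside was about 15 cm up, turned it, carried it over the jar and tins, and lowered it to the hover.

**Position over the cradle:** the axis is about 91 mm up, which puts the journals about 1 cm above the fork tops. It is within about 1 mm of the cradle centre and in line with the notches. There is only the roller's own weight on the wrist (about 3–4 N), so it is not touching the cradle.

**Tangs up:** before the grip, a fit to the strip put it about 1° past straight up. I tilted the tool about 1° to compensate. The strip still read about 1 mm off-centre afterwards, which could be camera error or up to 2–3° of roll.

**Bystanders:** the jar, large blue tin, gold tin stack, label roll and marker match their starting pictures with no shift. The open tin was not confirmed this way: its match was poor (0.60), probably because the roller hides part of it from that camera.

**Disagreement:** the two cameras placed the cradle about 4 mm apart. I aimed between them, leaning on the top view, so the centring is good to roughly 2 mm.

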